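# Seat the puzzle piece and wedge the board off the glue-up base

### The job

On the toy maker's bench, fit the round knobbed wooden piece into the round recess of the puzzle board and press it down firmly until it is fully home and flush. Then push the wooden wedge, thin end first and straight towards the stop, under the open end of the board (the end away from the stop) until both corners of that end have just lifted off the glue-up base, about 5 mm clear, and finish holding the wedge there: do not let go of it, keep the hand off the board and the piece, and leave the wedge lying flat on the base as the only thing lifting the board. Leave the other things on the bench where they are.

Things in the scene. Friction and masses are not known exactly. Their poses are not given: they have to be found in the camera images.
- base: Fixed plywood base, 330 x 200 x 18 mm. Origin at the centre of its underside, z up; x runs along its length to the stop, the way the wedge is pushed. Stop: strip 22 mm high across the end x = 149 to 165 mm. Two side strips 8 mm high (inner faces y = +-77.5, x = 10 to 140 mm) keep the board straight. From x = -165 to about -7 mm it is bare: room to lay the wedge down before the board.
- base_top (a point): Centre of the base's upper surface, 18 mm above the bench; axes as the base.
- board: Loose wooden puzzle board, 150 x 150 x 32 mm, about 0.45 kg, on the base by the stop. A 22 mm plate on two battens 10 mm high, 20 mm wide, along x under its side edges: under the plate is a gap 10 mm high, 110 mm wide, open at the end away from the stop (x = -75 mm). Origin at the centre of the underside of the battens, axes as the base. When the open end is lifted it pivots on its other end.
- recess (a point): Centre of the floor of the board's round recess: 59 mm diameter, 14 mm deep, rim bevelled by 2 mm, in the middle of the board; the floor is 18 mm above the board's underside, the rim 32 mm.
- corner_a (a point): Underside corner of the board at its open end, under the batten on the +y side of the board (board frame -75, +65, 0 mm). At the base's surface while the board lies flat; rises as the wedge lifts that end.
- corner_b (a point): The same on the -y side (board frame -75, -65, 0 mm).
- piece: Round wooden piece, about 60 g, standing on the bench knob up: a disc 56 mm across, 14 mm thick, with an upright round knob, 22 mm across and 28 mm high, in the middle of its top. Origin at the centre of its underside, z up. Grasp the knob from above. When flush, the disc's top is level with the board's and the knob stands above.
- wedge: Wooden wedge, about 80 g, flat on the bench, 130 x 40 mm. Origin: middle of the lower edge of its thin end; x points out of the thin end. Thin end 5 mm high; the top rises evenly to 30 mm at x = -90; from there to x = -130 mm is the flat heel, to be gripped across the 40 mm width. It meets the board when 18 mm in under the open end, which then rises 2.8 mm per 10 mm of push.
- wedge_heel (a point): Centre of the top of the wedge's heel (wedge frame -110, 0, 30 mm).
- offcut: A plain rectangular offcut of wood, 90 x 45 x 30 mm, no taper. Not used; leave it alone. Origin at the centre of its underside.
- truck: A small wooden toy truck, 130 mm long, 72 mm wide over the wheels, 68 mm high. Leave it alone. Origin under its centre.
- glue: A white glue bottle, 52 mm diameter, 150 mm high, upright. Leave it alone. Origin at the centre of its underside.
- mallet: A wooden hammer-like mallet lying on the bench, about 0.25 to 0.3 m long. Leave it alone. Origin under it, towards the middle of its length.

How it is judged:
By the outcome, as a careful person would: the job done as asked, in the order asked, and still so for the second after the job is handed in, while the arm keeps its last pose, push and grip.
It also fails if it takes over 54 s, if anything falls off the work surface, if the arm or the gripper's body presses on something with over 40 N, if the wrist force passes 120 N, or if a joint passes its speed limit or range.

### The arm

A 6-joint arm with a two-finger parallel gripper is mounted at the origin on the work surface. World frame = base frame: x ahead of the robot, y to its left, z up, the work surface at z = 0. Lengths are in m, angles in rad, forces in N, time in s.
With the tool pointing down it reaches from about 0.4 to 0.925 m from the base axis. Payload 3.4 kg.
Tool frame: the origin (TCP) lies midway between the tips of the shut fingers; the grasp point (between the pads) lies behind it (r.grip_point_offset is the z of the grasp point in the tool frame, in m); z points along the fingers, y is the line along which they close (so a half turn about z gives the same grasp; the last joint's range is limited). The gripper opens to 85 mm and grips with 20 to 120 N. Pads are 22 mm wide; open, the fingers measure 114 mm over their backs; the gripper's body (76 mm by 85 mm) begins 54 mm behind the grasp point. The pads swing forward as they close: fully open they stand 13 mm farther back than shut.
Start: joints at [-1.325, 0.307, 1.506, -0, 1.328, -0.073], TCP at [0.181, -0.546, 0.197] pointing down, gripper open.
Joint ranges: [-3.12, 3.12], [-1.05, 2.28], [0.14, 2.33], [-1.42, 4.57], [0.1, 2.73], [-2.68, 2.68]. Speed limits (rad/s): [2.57, 2.57, 3.14, 3.14, 3.14, 3.14].

### API

Orientations are given as a rotation vector (axis times angle).
In Python, from station import r gives the robot as it stands. The module is installed in compiled form; this text tells all that it offers.
- The arm moves only by the tool arm_command, never from a script. Its argument "steps" is a list of rows, each a list of 4 numbers: the shift along the tool's x, y, z normalised to -1 to 1, where 1 is 120 mm, then the turn about the tool's z normalised to -1 to 1, where 1 is 90 degrees. In form: [[tx, ty, tz, roll], ...]. A call has 1 to 20 rows; each row is the pose to reach, as a shift and turn from the pose commanded when the call began, along the tool's axes at that moment; what a row does not reach only later rows make up. A row lasts 1/8 s, in which the tool goes at most 62.5 mm and 10.7 degrees, less where a joint would pass 70% of its speed; a pose out of reach is approached as far as the arm can. A call with a number of a shift or a turn outside -1 to 1 is refused whole. A call with a gripper value outside its range is refused whole. "gripper" is the closure, from -1 (fully open) to 1 (shut), set as the call begins (left out, the last holds). The fingers move at their own pace and stop on an object; the grip force is fixed at half the most. Time passes only in rows, so rows that repeat a pose let the fingers close. It gives the time, the measured TCP pose, the force, the opening and the grip force at its end, in the units of the state.
- r.get_state(): the state, without advancing time (a new reading comes with each control period).
- r.get_image(name): name is "side" or "top"; returns the picture (420x560x3 uint8, red, green, blue); there is no depth.
- r.camera_params(name): a dict with "fx", "fy", "cx", "cy" (pixels), "T" (4x4, takes a point from camera to world coordinates). Camera axes: x right, y down, z forward; pixel columns grow to the right and rows downward; lengths in m; the calibration is good to about 2 mm. A picture is of the moment at which its call begins. camera_params takes no time and is no camera call.
- r.job_done(): hands the job in; it is judged then, once.
Trained networks look in the newest picture that a camera, given by its name, has taken for a name from the list of things; names that differ only in an ending like _2 or _b are one class to them, and where a whole thing is asked for, a point or a joint stands for the part that bears it (a point fixed in the world has none). Each returns a list of dicts, best first, with "confidence" (0 to 1); they miss things now and then, are a little off and sometimes report something else, mostly with a low value. They report only what shows in the picture. A call takes as long as a camera call.
- r.recognise(camera, name): "centre" ([x, y, z] in m, in world coordinates, good to about 4 mm: the middle of the surface that is visible of it).
The state is a dict: "time": time; "joint_positions": joint angles; "dq": joint speeds; "joint_efforts": joint torques, N m; "tool_pos": TCP position; "tcp_rot": TCP orientation; "force": force on the tool from outside, world axes, zero at the start; "wrist_torque": the same for the moment, N m; "opening": finger opening in m; "finger_force": force on a finger pad.
Only numpy, scipy, OpenCV 4.12 (cv2) and the standard library are available. Lean on these libraries where they do the work, as an engineer would, in place of code of your own. Each camera call takes 0.05 s, during which the arm holds its last target. There are 200 camera calls.

## Working session

There is one attempt and no reset: what is moved stays moved. The work goes in short steps, Python scripts to look and compute and a tool call to move; the robot and the scene stay as the last step left them, time stands still between calls to the robot, and variables do not carry over. Pictures are saved under pics/ and viewed, at most 12 in all, crops included, and the job is handed in when it is done.

Besides the shell and the picture viewer there is one more tool, called after ">>>" as name(argument=value, ...) on one line, values as JSON. arm_command: Moves the arm, as the interface text tells. Its arguments: {"type":"object","properties":{"steps":{"type":"array"},"gripper":{"type":"number"}},"required":["steps"]}

```bash
mkdir -p pics; cat > h.py <<'E'
from station import r
import numpy as np, cv2
from scipy.spatial.transform import Rotation as R
def save(cam,fn):
    im=r.get_image(cam); cv2.imwrite('pics/'+fn,im[:,:,::-1]); return im
def proj(cam,P):
    c=r.camera_params(cam);T=np.linalg.inv(c['T']);p=T[:3,:3]@np.array(P)+T[:3,3]
    return np.array([c['fx']*p[0]/p[2]+c['cx'],c['fy']*p[1]/p[2]+c['cy']])
def unproj(cam,u,v,z):
    c=r.camera_params(cam);T=np.array(c['T']);d=T[:3,:3]@np.array([(u-c['cx'])/c['fx'],(v-c['cy'])/c['fy'],1])
    return T[:3,3]+d*(z-T[2,3])/d[2]
def totool(p):
    "tool-axis shift in units of 120mm from current measured pose to TCP target p"
    s=r.get_state();return R.from_rotvec(s['tcp_rot']).inv().apply(np.array(p)-s['tool_pos'])/0.12
E
python3 - <<'E'
from h import *
save('top','t1.png');save('side','s1.png')
for n in ['piece','recess','corner_a','corner_b','board','base','base_top','wedge','wedge_heel','offcut']:
    for c in ['top','side']:
        print(n,c,[(np.round(d['centre'],4).tolist(),round(d['confidence'],2)) for d in r.recognise(c,n)[:3]])
s=r.get_state();print(s['time'],s['tool_pos'],s['tcp_rot'],s['opening'],r.grip_point_offset)
print(R.from_rotvec(s['tcp_rot']).as_matrix().round(3))
for c in ['top','side']: print(r.camera_params(c))
E
```

```text
piece top [([0.6098, -0.1911, 0.0153], 0.77)]
piece side [([0.6146, -0.2012, 0.0141], 0.68)]
recess top [([0.539, 0.1927, 0.0459], 0.73)]
recess side [([0.5422, 0.1689, 0.0451], 0.65)]
corner_a top [([0.5392, 0.1928, 0.0528], 0.79)]
corner_a side [([0.539, 0.169, 0.0504], 0.68)]
corner_b top [([0.5392, 0.1928, 0.0528], 0.79)]
corner_b side [([0.539, 0.169, 0.0504], 0.68)]
board top [([0.5427, 0.187, 0.0489], 0.73)]
board side [([0.5422, 0.1646, 0.0528], 0.66), ([0.4665, -0.3379, 0.0204], 0.41)]
base top [([0.5279, 0.0603, 0.018], 0.97), ([0.5388, 0.189, 0.0495], 0.41)]
base side [([0.5237, 0.0405, 0.0168], 0.88)]
base_top top [([0.5268, 0.0597, 0.0148], 0.75)]
base_top side [([0.5203, 0.036, 0.0152], 0.72)]
wedge top [([0.4618, -0.3067, 0.0232], 0.76)]
wedge side [([0.4665, -0.3405, 0.0195], 0.95)]
wedge_heel top [([0.464, -0.3066, 0.0232], 0.63), ([0.7849, -0.0442, 0.0518], 0.45)]
wedge_heel side [([0.464, -0.3393, 0.0231], 0.89)]
offcut top [([0.4634, -0.3067, 0.0218], 0.7), ([0.7152, -0.3534, 0.0296], 0.62)]
offcut side [([0.7104, -0.3704, 0.0315], 0.92), ([0.4634, -0.3401, 0.024]
[... 205 characters left out ...]
': 390.6049036501613, 'fy': 390.6049036501613, 'cx': 279.5687983608843, 'cy': 212.1395353756563, 'T': array([[ 0.02271016, -0.99809423,  0.05737736,  0.54726101],
       [-0.99946752, -0.02132152,  0.02469941, -0.05345645],
       [-0.02342897, -0.05790774, -0.99804698,  1.27555277],
       [ 0.        ,  0.        ,  0.        ,  1.        ]])}
{'fx': 455.1355225294289, 'fy': 455.1355225294289, 'cx': 279.9849011680364, 'cy': 202.30694819903002, 'T': array([[ 0.99958579,  0.00240005,  0.02867917,  0.5782071 ],
       [-0.0221946 , -0.57009188,  0.8212811 , -1.18260109],
       [ 0.01832088, -0.82157744, -0.56980247,  0.82931298],
       [ 0.        ,  0.        ,  0.        ,  1.        ]])}
```

View pics/t1.png

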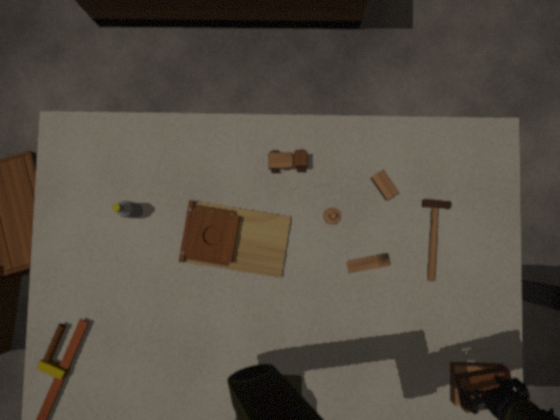

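View pics/s1.png

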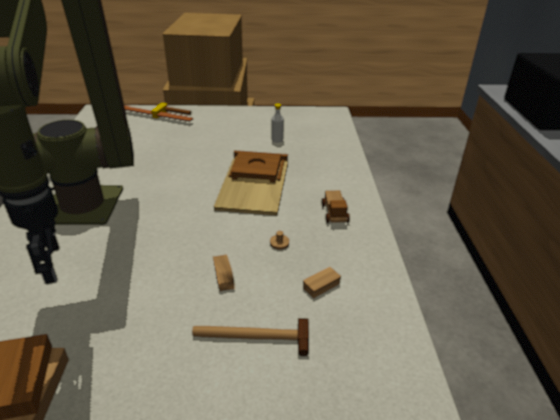

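The top view shows the board at (212,235), piece (332,216), wedge (368,263) with its dark heel or thin end at the right, and the base to the right of the board. The two cameras disagree in y, so I'll check the calibration against the TCP and zoom in.

```bash
python3 - <<'E'
from h import *
s=r.get_state()
t=cv2.imread('pics/t1.png');d=cv2.imread('pics/s1.png')
for c in ['top','side']: print(c,proj(c,s['tool_pos']).round(1),proj(c,[0,0,0]).round(1), proj(c,s['tool_pos']+[0,0,0.1]).round(1))
def crop(im,x0,y0,x1,y1,k): return cv2.resize(np.clip(im[y0:y1,x0:x1]*1.6,0,255).astype(np.uint8),None,fx=k,fy=k,interpolation=cv2.INTER_CUBIC)
a=crop(t,170,190,305,290,5.9); 
b=crop(t,310,190,400,285,3.2); c=crop(t,430,340,560,420,3.2)
cv2.imwrite('pics/c1.png',a[:600,:800])
W=np.zeros((600,800,3),np.uint8)
for im,(x,y) in [(b,(0,0)),(c,(300,0)),(crop(d,200,220,350,300,2.6),(0,310)),(crop(d,0,200,80,300,2.6),(400,310))]:
    h,w=im.shape[:2];h=min(h,600-y);w=min(w,800-x);W[y:y+h,x:x+w]=im[:h,:w]
cv2.imwrite('pics/c2.png',W)
E
```

```text
top [470.2 376.5] [268.3 406.6] [489.4 391.5]
side [ 59.1 283.4] [ 82.5 204.1] [ 44.7 243.2]
```

View pics/c1.png

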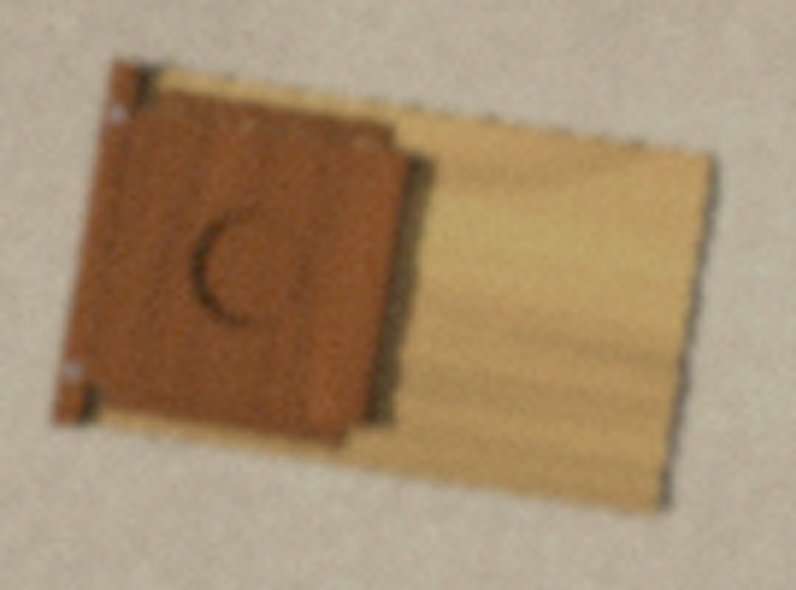

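View pics/c2.png

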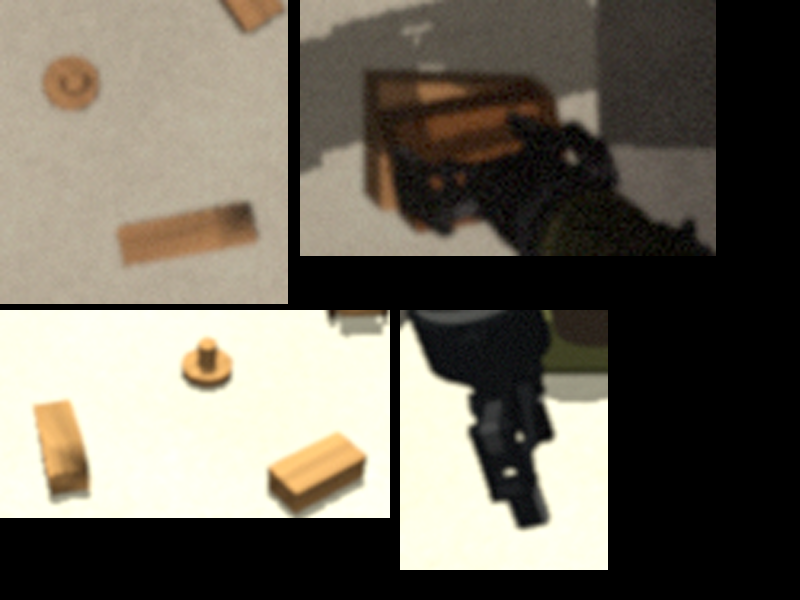

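Wedge heel is at its -y end (tall end face at side crop (70,480)), thin end towards +y. I'll fit base pose from the top corners and overlay the predictions on both cameras to check calibration.

```bash
cat > fit.py <<'E'
from h import *
from scipy.optimize import least_squares
# colour segmentation of wedge/piece in both images, compare centroid positions
t=cv2.imread('pics/t1.png');d=cv2.imread('pics/s1.png')
O=lambda u,v:(170+u/5.9,190+v/5.9)
pts={(-.165,-.1,.018):O(662,513),(-.165,.1,.018):O(712,155),(.165,.1,.040):O(115,62),(.165,-.1,.040):O(55,422)}
def w(p,P): c,s=np.cos(p[2]),np.sin(p[2]);return [p[0]+c*P[0]-s*P[1],p[1]+s*P[0]+c*P[1],P[2]]
E
cat > f1.py <<'E'
from fit import *
f=lambda p:np.concatenate([proj('top',w(p,k))-v for k,v in pts.items()])
s0=least_squares(f,[.53,.06,1.5]);p=s0.x;print(p,f(p).round(1))
print('tips',[proj(c,q).round(1).tolist() for c in('top','side') for q in([.194,-.586,.21],[.168,-.506,.21])])
k=5
def ov(im,c,x0,y0,x1,y1):
    o=cv2.resize(np.clip(im[y0:y1,x0:x1]*(1.6 if c=='top' else 1.),0,255).astype(np.uint8),None,fx=k,fy=k,interpolation=cv2.INTER_CUBIC)
    for P in [(-.165,-.1,.018),(-.165,.1,.018),(.165,.1,.04),(.165,-.1,.04),(-.001,.075,.05),(-.001,-.075,.05),(.149,.075,.05),(.149,-.075,.05)]:
        q=(proj(c,w(p,P))+.5-[x0,y0])*k;cv2.drawMarker(o,tuple(int(i) for i in q),(255,0,0),0,14,1)
    for q in [(.61,-.191,0),(.614,-.201,0)]:
        q=(proj(c,q)+.5-[x0,y0])*k;cv2.drawMarker(o,tuple(int(i) for i in q),(0,0,255),0,14,1)
    return o
cv2.imwrite('pics/o1.png',ov(d,'side',205,140,345,255))
E
python3 f1.py
```

```text
[0.53271145 0.11591504 1.44257279] [  9.1 -61.8  -8.6  60.7 -10.6  61.1   9.8 -62.2]
tips [[487.8, 373.5], [457.2, 382.7], [56.4, 294.1], [58.5, 264.3]]
```

View pics/o1.png

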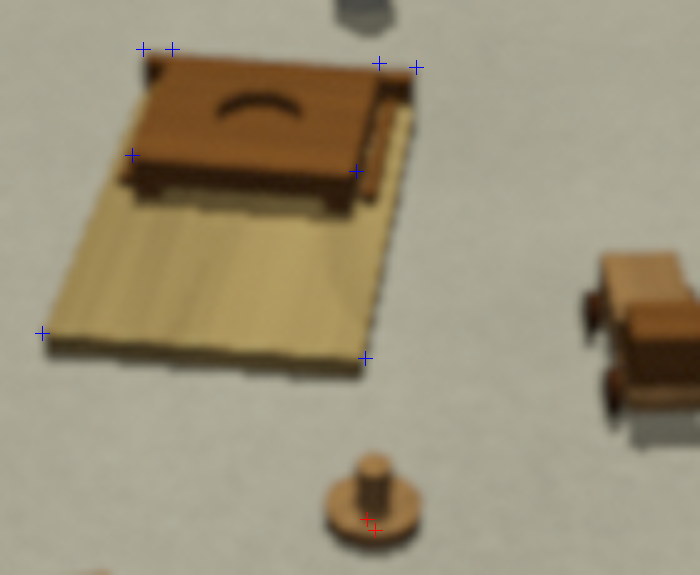

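```bash
cat > f1.py <<'E'
from fit import *
pts={(-.165,.1,.018):O(662,513),(-.165,-.1,.018):O(712,155),(.165,-.1,.040):O(115,62),(.165,.1,.040):O(55,422)}
S=lambda u,v:(205+u/5,140+v/5)
ps={(-.165,.1,.018):S(47,338),(-.165,-.1,.018):S(363,362),(.165,.1,.04):S(147,56),(.165,-.1,.04):S(414,76)}
for c,q in(('top',pts),('side',ps)):
    f=lambda p:np.concatenate([proj(c,w(p,k))+0*v[0]-v for k,v in q.items()])
    p=least_squares(f,[.53,.06,1.5]).x;print(c,p.round(4),f(p).round(1))
# bench feature checks: same points both cameras (piece base disc centre ~)
print('piece disc-top side',unproj('side',*S(373,503),.014),' knobtop',unproj('side',*S(374,462),.042))
print('piece top cam disc',unproj('top',310+71/3.2,190+83/3.2,.014),'knob',unproj('top',310+76/3.2,190+84/3.2,.042))
T=lambda u,v:(310+u/3.2,190+v/3.2);U=lambda u,v:(200+u/2.6,220+(v-310)/2.6)
print('wedge heel end top',unproj('top',*T(248,203),.03),unproj('top',*T(256,240),.03),'thin',unproj('top',*T(118,228),.005),unproj('top',*T(124,265),.005))
print('side heel end',unproj('side',*U(57,470),.03),unproj('side',*U(87,462),.03),'thin',unproj('side',*U(34,406),.005),unproj('side',*U(70,402),.005))
E
python3 f1.py
```

```text
top [0.531  0.1156 1.4426] [-0.1  0.5  0.8 -0.6 -0.3 -0.6 -0.4  0.7]
side [0.5352 0.1069 1.4403] [-1.   0.2  0.8  0.5 -0.6 -0.6  0.9 -0.9]
piece disc-top side [ 0.61398175 -0.1957976   0.014     ]  knobtop [ 0.61407245 -0.19413099  0.042     ]
piece top cam disc [ 0.61114915 -0.19216769  0.014     ] knob [ 0.60885114 -0.19401351  0.042     ]
wedge heel end top [ 0.49565383 -0.36615719  0.03      ] [ 0.45958224 -0.37422718  0.03      ] thin [ 0.46644954 -0.24252582  0.005     ] [ 0.42960933 -0.24900557  0.005     ]
side heel end [ 0.46820575 -0.37243965  0.03      ] [ 0.49581724 -0.36185367  0.03      ] thin [ 0.4332905  -0.25382096  0.005     ] [ 0.47009616 -0.24763766  0.005     ]
```

>>> arm_command(steps=[[0.5,-0.3,0,-0.12],[1,-0.6,0,-0.24],[1,-0.8,0,-0.36],[1,-1,0,-0.48],[1,-1,0,-0.6],[1,-1,0,-0.714],[1,-1,0,-0.714]], gripper=-1)

```text
time: 1.98
tool_pos: [0.257, -0.3942, 0.1975]
tcp_rot: [2.362, 2.071, -0.0]
force: [-0.9, 0.2, 0.4]
opening: 0.0855
finger_force: 0.0
```

```bash
python3 - <<'E'
from h import *
s=r.get_state();print(s['time'],s['tool_pos'],s['joint_positions'].round(2) if hasattr(s['joint_positions'],'round') else s['joint_positions'],R.from_rotvec(s['tcp_rot']).as_matrix().round(3))
print(totool([.612,-.194,.017]))
E
```

```text
1.975 [ 0.25699251 -0.3941899   0.19749859] [-1.08  0.16  1.71  0.    1.27 -0.95] [[ 0.131  0.991  0.   ]
 [ 0.991 -0.131 -0.   ]
 [-0.     0.    -1.   ]]
[2.04167119 2.71417605 1.50415084]
```

>>> arm_command(steps=[[0.5,0.5,0,0],[0.9,1,0,0],[1,1,0,0]])

```text
time: 2.35
tool_pos: [0.3936, -0.2901, 0.1974]
tcp_rot: [2.364, 2.068, 0.001]
force: [-0.0, -0.1, -0.7]
opening: 0.0855
finger_force: 0.0
```

>>> arm_command(steps=[[0.5,0.5,0,0],[0.9,1,0.3,0],[1,1,0.5,0]])

```text
time: 2.72
tool_pos: [0.5302, -0.187, 0.1384]
tcp_rot: [2.36, 2.065, 0.004]
force: [-0.1, -1.5, -0.6]
opening: 0.0851
finger_force: 0.0
```

```bash
python3 - <<'E'
from h import *
print(totool([.612,-.194,.017]))
E
```

```text
[0.03484158 0.67737103 1.01544509]
```

>>> arm_command(steps=[[0.03,0.4,0,0],[0.03,0.68,0.1,0],[0.03,0.68,0.4,0],[0.03,0.68,0.7,0],[0.03,0.68,0.9,0],[0.03,0.68,1.0,0],[0.03,0.68,1.0,0]])

```text
time: 3.6
tool_pos: [0.6069, -0.1941, 0.0166]
tcp_rot: [-2.361, -2.07, 0.001]
force: [-0.3, -0.0, -0.7]
opening: 0.0852
finger_force: 0.0
```

>>> arm_command(steps=[[0,0,0,0],[0,0,0,0],[0,0,0,0],[0,0,0,0],[0,0,0,0],[0,0,0,0]], gripper=1)

```text
time: 4.35
tool_pos: [0.6073, -0.1942, 0.0173]
tcp_rot: [2.361, 2.073, -0.0]
force: [0.7, 0.6, 0.2]
opening: 0.0002
finger_force: 0.0
```

```bash
python3 - <<'E'
from h import *
a=save('top','t2.png');b=save('side','s2.png')
s=r.get_state();P=s['tool_pos']
k=6
out=[]
for im,c in((a,'top'),(b,'side')):
    q=proj(c,P);x0,y0=int(q[0])-33,int(q[1])-45
    o=cv2.resize(np.clip(im[y0:y0+95,x0:x0+66,::-1]*1.5,0,255).astype(np.uint8),None,fx=k,fy=k,interpolation=cv2.INTER_CUBIC)
    cv2.drawMarker(o,tuple(int(i) for i in (q+.5-[x0,y0])*k),(255,0,0),0,20,1);out.append(o)
    print(c,q,x0,y0)
cv2.imwrite('pics/o2.png',np.hstack(out))
for c in('top','side'): print(r.recognise(c,'piece')[:2])
E
```

```text
top [332.89631296 217.1099882 ] 299 172
side [277.20996039 239.31956143] 244 194
[{'centre': [0.5268, 0.0591, 0.0132], 'confidence': 0.47}]
[{'centre': [0.6137, -0.1994, 0.0148], 'confidence': 0.78}]
```

View pics/o2.png

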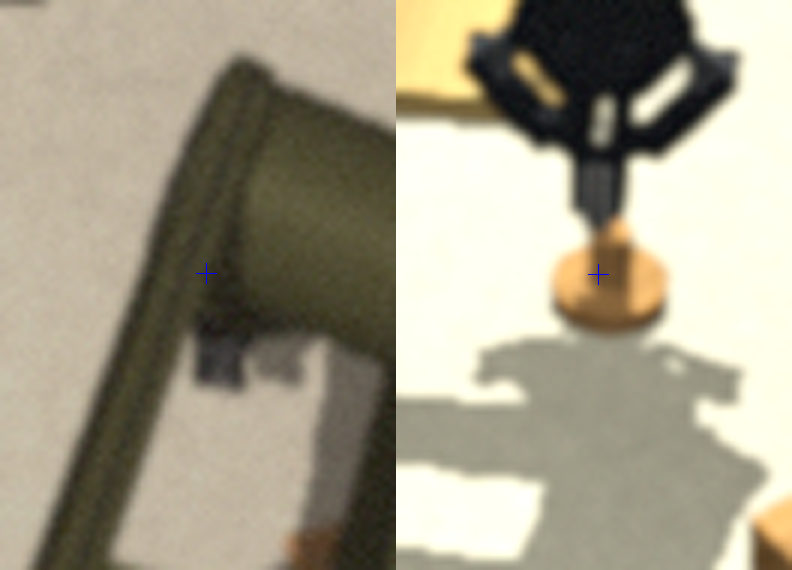

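The side picture shows the shut fingers ending at about (277,232), right at the knob's top/back, 7 px above the projected TCP (277,239); the piece hasn't moved. To tell a height error from a y error, I'll touch the bare bench with shut fingers.

>>> arm_command(steps=[[0,0,-0.3,0],[0,0,-0.5,0],[0.3,0,-0.5,0],[0.6,0,-0.5,0],[0.6,0,-0.2,0],[0.6,0,0,0],[0.6,0,0.05,0],[0.6,0,0.05,0]])

```text
time: 5.55
tool_pos: [0.6166, -0.1229, 0.0113]
tcp_rot: [-2.36, -2.073, 0.0]
force: [0.3, 0.3, 0.6]
opening: -0.0002
finger_force: 0.0
```

```bash
python3 - <<'E'
from h import *
b=save('side','s3.png')
s=r.get_state();P=s['tool_pos'];c='side';k=7
q=proj(c,P);x0,y0=int(q[0])-50,int(q[1])-45
o=cv2.resize(b[y0:y0+85,x0:x0+100,::-1],None,fx=k,fy=k,interpolation=cv2.INTER_CUBIC)
cv2.drawMarker(o,tuple(int(i) for i in (q+.5-[x0,y0])*k),(255,0,0),0,20,1)
print(c,q,x0,y0,P,s['joint_positions'])
cv2.imwrite('pics/o3.png',o)
E
```

```text
side [280.15272494 225.33852243] 230 180 [ 0.6172074  -0.1231007   0.01188779] [-2.63962080e-01  5.59037332e-01  1.60412524e+00 -8.80400333e-06
  9.77413652e-01 -1.34267882e-01]
```

View pics/o3.png

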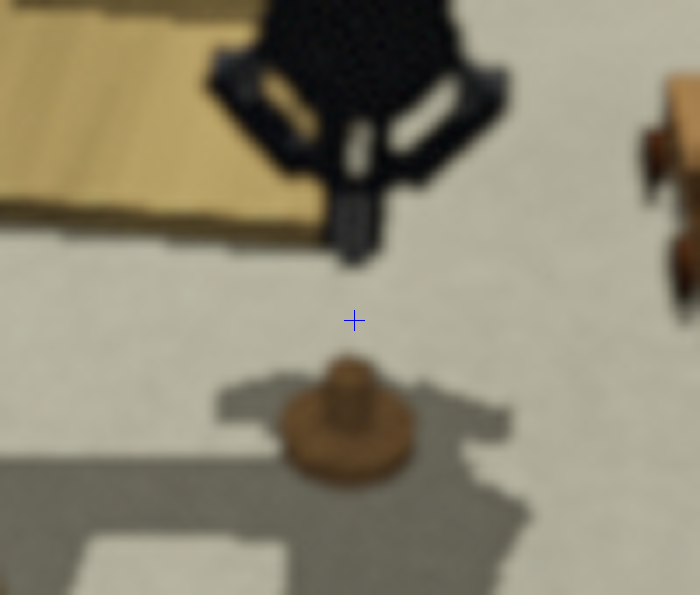

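The fingertip is at px (280.4,217.4), 8 px above the projected TCP, and its shadow is detached: the tip seems to be well above the bench. Feeling for the bench.

>>> arm_command(steps=[[0,0,0.05,0],[0,0,0.08,0],[0,0,0.1,0],[0,0,0.1,0]])

```text
time: 6.1
tool_pos: [0.6164, -0.1228, -0.0009]
tcp_rot: [-2.36, -2.073, 0.0]
force: [0.8, 0.0, 0.2]
opening: 0.0002
finger_force: 0.0
```

>>> arm_command(steps=[[0,0,0.03,0],[0,0,0.06,0],[0,0,0.08,0],[0,0,0.08,0]])

```text
time: 6.6
tool_pos: [0.6163, -0.1227, -0.0106]
tcp_rot: [-2.36, -2.073, 0.001]
force: [0.2, -0.2, 0.1]
opening: -0.0001
finger_force: 0.0
```

>>> arm_command(steps=[[0,0,0.03,0],[0,0,0.06,0],[0,0,0.08,0],[0,0,0.08,0]])

```text
time: 7.1
tool_pos: [0.6163, -0.1227, -0.0202]
tcp_rot: [-2.36, -2.073, 0.001]
force: [-0.4, 0.3, -0.4]
opening: -0.0003
finger_force: 0.0
```

>>> arm_command(steps=[[0,0,0.01,0],[0,0,0.02,0],[0,0,0.03,0],[0,0,0.03,0]])

```text
time: 7.6
tool_pos: [0.6165, -0.1227, -0.0236]
tcp_rot: [-2.36, -2.073, 0.0]
force: [0.0, -0.3, 0.3]
opening: -0.0001
finger_force: 0.0
```

>>> arm_command(steps=[[0,0,0.01,0],[0,0,0.02,0],[0,0,0.03,0],[0,0,0.03,0]])

```text
time: 8.1
tool_pos: [0.6165, -0.1228, -0.0273]
tcp_rot: [-2.36, -2.073, 0.0]
force: [-0.3, 0.5, 0.2]
opening: -0.0003
finger_force: 0.0
```

```bash
python3 - <<'E'
from h import *
s=r.get_state();P=np.array(s['tool_pos']);print(P,s['force'])
b=save('side','s4.png')
print([(dz,proj('side',[.617,-.123,.0119+dz]).round(1)) for dz in(0,.01,.02,.025,.03)],proj('side',[.617,-.09,.0119]))
E
```

```text
[ 0.61645777 -0.1227504  -0.02726129] [-0.33792267  0.50087023  0.22869037]
[(0, array([280.1, 225.3])), (0.01, array([280.1, 222.6])), (0.02, array([280.2, 219.9])), (0.025, array([280.2, 218.5])), (0.03, array([280.3, 217.1]))] [279.83519066 218.58060455]
```

>>> arm_command(steps=[[0,0,0.01,0],[0,0,0.02,0],[0,0,0.02,0]])

```text
time: 8.52
tool_pos: [0.6164, -0.1228, -0.0296]
tcp_rot: [-2.36, -2.073, 0.0]
force: [0.0, -0.2, 0.2]
opening: 0.0
finger_force: 0.0
```

>>> arm_command(steps=[[0,0,0.01,0],[0,0,0.02,0],[0,0,0.02,0]])

```text
time: 8.9
tool_pos: [0.6165, -0.1227, -0.0321]
tcp_rot: [-2.36, -2.073, 0.0]
force: [0.3, -0.8, -0.4]
opening: 0.0001
finger_force: 0.0
```

>>> arm_command(steps=[[0,0,0.01,0],[0,0,0.02,0],[0,0,0.03,0],[0,0,0.03,0]])

```text
time: 9.4
tool_pos: [0.6167, -0.1228, -0.0339]
tcp_rot: [2.36, 2.073, 0.001]
force: [-3.1, 0.1, 10.2]
opening: 0.0001
finger_force: 5.1
```

```bash
python3 - <<'E'
from h import *
b=save('side','s5.png')
s=r.get_state();P=s['tool_pos'];print(P,s['force'],s['joint_efforts'])
q=proj('side',[.617,-.123,0]);x0,y0=int(q[0])-33,int(q[1])-30;k=6
outs=[]
for f in('s3','s5'):
    im=cv2.imread(f'pics/{f}.png');o=cv2.resize(im[y0:y0+60,x0:x0+66],None,fx=k,fy=k,interpolation=cv2.INTER_CUBIC)
    cv2.drawMarker(o,tuple(int(i) for i in (q+.5-[x0,y0])*k),(255,0,0),0,20,1);outs.append(o)
cv2.imwrite('pics/o4.png',np.hstack(outs));print(q,x0,y0)
E
```

```text
[ 0.61670888 -0.12277883 -0.03391785] [-2.78536159  0.36881333  9.8748437 ] [-6.60394505e-02 -5.03445053e+01 -1.63147724e+01  2.25496769e-02
 -1.01843890e+00 -2.96453809e-04]
[280.00714022 228.50922023] 247 198
```

View pics/o4.png

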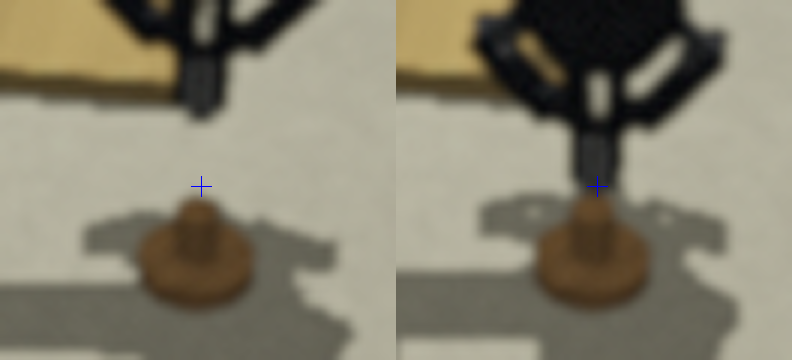

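Bench contact at a TCP reading of z = -0.0335 and the tip is right at the projected point (280,228.5): readings in x, y are fine, z reads 33.5 mm too low. Grasping with that corrected.

>>> arm_command(steps=[[0,0,-0.35,0],[0,0.04,-0.7,0],[-0.3,0.04,-0.7,0],[-0.59,0.04,-0.7,0],[-0.59,0.04,-0.6,0],[-0.59,0.04,-0.35,0],[-0.59,0.04,-0.2,0],[-0.59,0.04,-0.15,0],[-0.59,0.04,-0.15,0]], gripper=-1)

```text
time: 10.58
tool_pos: [0.6121, -0.193, -0.018]
tcp_rot: [-2.359, -2.073, 0.001]
force: [0.3, -0.4, -0.1]
opening: 0.0855
finger_force: 0.0
```

>>> arm_command(steps=[[0,0,0,0],[0,0,0,0],[0,0,0,0],[0,0,0,0],[0,0,0,0],[0,0,0,0]], gripper=1)

```text
time: 11.32
tool_pos: [0.6127, -0.1938, -0.0167]
tcp_rot: [2.36, 2.072, 0.001]
force: [-0.5, 0.5, 5.7]
opening: 0.0205
finger_force: 58.7
```

```bash
cat > f2.py <<'E'
from fit import *
O=lambda u,v:(170+u/5.9-.5,190+v/5.9-.5)
S=lambda u,v:(205+u/5-.5,140+v/5-.5)
# (point, pixel, isboard)
A=[((-.165,.1,.018),O(662,513),0),((-.165,-.1,.018),O(712,155),0),((.165,-.1,.04),O(115,62),0),((.165,.1,.04),O(55,422),0),((-.001,-.075,.05),O(411,152),1),((-.001,.075,.05),O(366,428),1)]
B=[((-.165,.1,.018),S(47,338),0),((-.165,-.1,.018),S(363,362),0),((.165,.1,.04),S(147,56),0),((.165,-.1,.04),S(414,76),0),((-.001,.075,.05),S(133,160),1),((-.001,-.075,.05),S(357,175),1),((-.165,.1,0),S(47,357),0),((-.165,-.1,0),S(363,378),0),((-.001,.075,.018),S(136,203),1),((-.001,-.075,.018),S(350,217),1)]
def f(p,use): return np.concatenate([proj(c,w(p,np.array(k)+[p[3]*b,p[4]*b,0]))-v for c,L in use for k,v,b in L])
for u in([('top',A)],[('side',B)],[('top',A),('side',B)]):
    p=least_squares(f,[.53,.1,1.44,0,0],args=(u,),loss='soft_l1').x
    print(p.round(4),'recess',np.round(w(p,[.074+p[3],p[4],.05]),4),f(p,u).round(1).tolist())
T=lambda u,v:(310+u/3.2-.5,190+v/3.2-.5)
print('piece side',unproj('side',*S(373,503),.014),unproj('side',*S(374,462),.042),'top',unproj('top',*T(71,83),.014))
E
python3 f2.py
```

```text
[ 5.3250e-01  1.1720e-01  1.4422e+00 -2.4000e-03  5.0000e-04] recess [0.5413 0.1882 0.05  ] [-0.1, 0.6, 0.8, -0.6, -0.2, -0.6, -0.4, 0.6, -0.1, -0.3, 0.1, 0.3]
[ 5.3330e-01  1.1310e-01  1.4406e+00 -2.6000e-03  1.0000e-04] recess [0.5425 0.1839 0.05  ] [-0.9, -0.4, 0.6, -0.2, -0.6, -0.9, 0.8, -1.2, -0.2, -0.0, -0.1, 0.2, -0.5, 0.5, 0.5, 1.4, -0.4, -0.4, 1.1, 0.1]
[ 5.329e-01  1.162e-01  1.442e+00 -2.800e-03  2.000e-04] recess [0.5419 0.1868 0.05  ] [0.2, 0.5, 1.1, -0.7, 0.1, -0.7, -0.1, 0.5, 0.4, -0.5, 0.5, 0.1, -0.9, -1.0, 0.5, -0.8, -0.7, -1.3, 0.5, -1.6, -0.3, -0.4, -0.3, -0.2, -0.5, -0.1, 0.5, 0.8, -0.5, -0.9, 1.0, -0.4]
piece side [ 0.61262468 -0.19360143  0.014     ] [ 0.61273271 -0.1919095   0.042     ] top [ 0.6127283 -0.1905364  0.014    ]
```

>>> arm_command(steps=[[0,0,-0.4,0],[0,0,-0.8,0],[0.5,0,-0.95,0],[1,0,-0.95,0],[1,0,-0.95,0]])

```text
time: 11.95
tool_pos: [0.6276, -0.0702, 0.0965]
tcp_rot: [-2.354, -2.078, -0.001]
force: [-0.8, -0.2, -1.1]
opening: 0.0202
finger_force: 58.8
```

>>> arm_command(steps=[[0.5,-0.3,0,0],[1,-0.5,0,0],[1,-0.5,0,0]])

```text
time: 12.32
tool_pos: [0.5813, 0.0547, 0.0958]
tcp_rot: [-2.355, -2.076, 0.003]
force: [0.4, -0.8, -1.1]
opening: 0.0202
finger_force: 58.9
```

>>> arm_command(steps=[[0.5,-0.3,0,0],[0.9,-0.48,0,0],[0.98,-0.48,0.2,0],[0.98,-0.48,0.35,0],[0.98,-0.48,0.4,0],[0.98,-0.48,0.4,0]])

```text
time: 13.08
tool_pos: [0.542, 0.1751, 0.048]
tcp_rot: [-2.361, -2.072, 0.002]
force: [0.4, -0.8, 0.0]
opening: 0.0202
finger_force: 58.9
```

```bash
python3 - <<'E'
from h import *
b=save('side','s6.png');s=r.get_state();P=np.array(s['tool_pos']);print(s['time'],P,s['force'],s['wrist_torque'],R.from_rotvec(s['tcp_rot']).as_matrix().round(3)[0],totool([.5417,.185,.0485]))
x0,y0,k=215,125,7
o=cv2.resize(np.clip(b[y0:y0+80,x0:x0+110,::-1]*1.5,0,255).astype(np.uint8),None,fx=k,fy=k,interpolation=cv2.INTER_CUBIC)
M=lambda X,col:cv2.drawMarker(o,tuple(int(i) for i in (proj('side',X)+.5-[x0,y0])*k),col,0,12,1)
c=P+[0,0,.0335]
for a in np.linspace(0,2*np.pi,24,endpoint=False):
    M(c+[.028*np.cos(a),.002+.028*np.sin(a),-.003],(255,0,0))
    M([.5419+.0295*np.cos(a),.187+.0295*np.sin(a),.05],(0,255,0))
cv2.imwrite('pics/o5.png',o)
E
```

```text
13.125 [0.5423515  0.17533345 0.04858071] [-0.57976434 -0.49039237 -0.54301385] [ 0.02498582 -0.03725431  0.00550068] [0.13  0.991 0.   ] [ 0.07916253 -0.01586945  0.00065504]
```

View pics/o5.png

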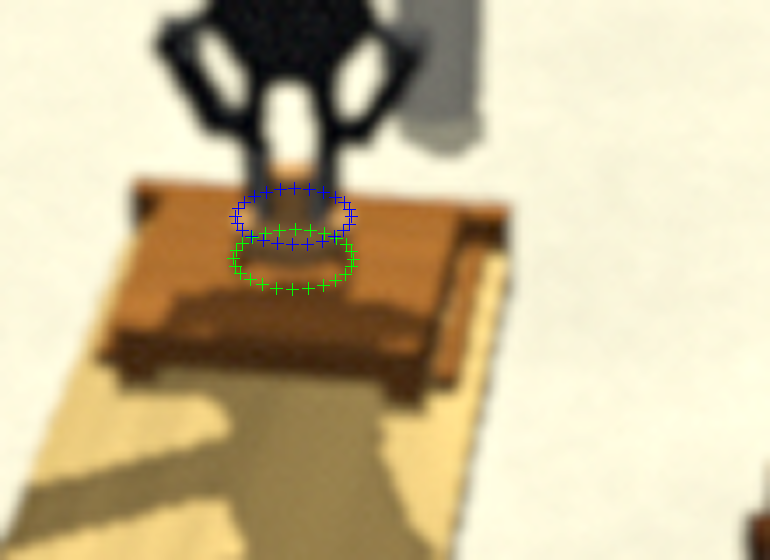

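```bash
python3 - <<'E'
from h import *
print('top left rim',unproj('top',170+189/5.9-.5,190+268/5.9-.5,.05),'side far rim',unproj('side',205+259/5-.5,140+92/5-.5,.05))
# subpixel profile of the recess
t=cv2.imread('pics/t1.png').mean(2);d=cv2.imread('pics/s1.png').mean(2)
print('top rows233-237, cols 192-226',t[233:238,192:227].mean(0).round().astype(int).tolist())
print('side cols254-259 rows 152-175',d[152:176,254:260].mean(1).round().astype(int).tolist())
print('top rows col 202-204',t[218:252,202:205].mean(1).round().astype(int).tolist())
print(proj('top',[.5419,.187+.0295,.05]),proj('side',[.5419,.187+.0295,.05]))
E
```

```text
top left rim [0.54064719 0.22089311 0.05      ] side far rim [0.54076182 0.21219898 0.05      ]
top rows233-237, cols 192-226 [51, 50, 51, 49, 49, 46, 47, 49, 48, 46, 38, 30, 33, 45, 49, 49, 50, 51, 51, 51, 50, 50, 50, 50, 50, 51, 50, 49, 48, 45, 47, 49, 51, 51, 51]
side cols254-259 rows 152-175 [105, 77, 74, 74, 74, 69, 53, 34, 33, 52, 72, 77, 77, 76, 76, 76, 78, 80, 82, 81, 76, 60, 40, 28]
top rows col 202-204 [50, 52, 49, 48, 48, 49, 49, 52, 51, 51, 47, 47, 42, 40, 36, 33, 35, 33, 34, 36, 37, 37, 37, 41, 47, 49, 47, 50, 50, 49, 49, 50, 49, 47]
[202.93551297 234.55691804] [256.65098978 157.29925406]
```

>>> arm_command(steps=[[0.08,-0.015,0,0],[0.08,-0.015,0.06,0],[0.08,-0.015,0.12,0],[0.08,-0.015,0.14,0],[0.08,-0.015,0.15,0],[0.08,-0.015,0.15,0]])

```text
time: 13.88
tool_pos: [0.5412, 0.1859, 0.0304]
tcp_rot: [-2.36, -2.073, 0.0]
force: [-0.0, -0.2, -0.1]
opening: 0.02
finger_force: 58.9
```

>>> arm_command(steps=[[0,0,0.015,0],[0,0,0.03,0],[0,0,0.03,0]])

```text
time: 14.25
tool_pos: [0.5411, 0.1859, 0.0268]
tcp_rot: [-2.36, -2.073, 0.0]
force: [0.4, -0.3, -0.9]
opening: 0.0203
finger_force: 58.9
```

>>> arm_command(steps=[[0,0,0.01,0],[0,0,0.02,0],[0,0,0.02,0]])

```text
time: 14.62
tool_pos: [0.5411, 0.1859, 0.0244]
tcp_rot: [-2.36, -2.073, 0.0]
force: [0.4, 0.8, -0.3]
opening: 0.0202
finger_force: 58.9
```

>>> arm_command(steps=[[0,0,0.01,0],[0,0,0.02,0],[0,0,0.03,0],[0,0,0.03,0]])

```text
time: 15.12
tool_pos: [0.5411, 0.1859, 0.0208]
tcp_rot: [-2.36, -2.073, 0.0]
force: [0.1, -0.7, -1.8]
opening: 0.02
finger_force: 58.9
```

>>> arm_command(steps=[[0,0,0.01,0],[0,0,0.02,0],[0,0,0.02,0]])

```text
time: 15.5
tool_pos: [0.5413, 0.186, 0.0192]
tcp_rot: [2.36, 2.073, 0.001]
force: [-1.7, -0.1, 4.3]
opening: 0.02
finger_force: 59.5
```

>>> arm_command(steps=[[0,0,0.015,0],[0,0,0.03,0],[0,0,0.03,0],[0,0,0.03,0]])

```text
time: 16.0
tool_pos: [0.5415, 0.186, 0.0191]
tcp_rot: [2.36, 2.072, 0.003]
force: [-7.5, -2.6, 29.2]
opening: 0.0204
finger_force: 61.8
```

>>> arm_command(steps=[[0,0,-0.04,0],[0,0,-0.04,0],[0,0,-0.04,0]], gripper=-1)

```text
time: 16.38
tool_pos: [0.541, 0.1859, 0.0192]
tcp_rot: [-2.36, -2.073, 0.001]
force: [-0.0, 0.5, 0.4]
opening: 0.074
finger_force: 0.0
```

>>> arm_command(steps=[[0,0,-0.2,0],[0,0,-0.4,0],[0,0,-0.4,0]])

```text
time: 16.75
tool_pos: [0.5427, 0.1864, 0.0687]
tcp_rot: [2.359, 2.072, 0.005]
force: [0.0, -0.0, -0.7]
opening: 0.0851
finger_force: 0.0
```

>>> arm_command(steps=[[0,0,0,0],[0,0,0,0],[0,0,0,0],[0,0,0,0],[0,0,0,0],[0,0,0,0]], gripper=1)

```text
time: 17.5
tool_pos: [0.5413, 0.186, 0.0677]
tcp_rot: [2.361, 2.073, 0.0]
force: [0.3, -0.1, 0.1]
opening: -0.0002
finger_force: 0.0
```

>>> arm_command(steps=[[0,0,0.08,0],[0,0,0.15,0],[0,0,0.18,0],[0,0,0.2,0],[0,0,0.21,0],[0,0,0.21,0]])

```text
time: 18.25
tool_pos: [0.5407, 0.1858, 0.044]
tcp_rot: [-2.36, -2.073, 0.0]
force: [-5.0, -1.8, 11.7]
opening: 0.0001
finger_force: 5.9
```

>>> arm_command(steps=[[0,0,0.01,0],[0,0,0.02,0],[0,0,0.025,0],[0,0,0.025,0]])

```text
time: 18.75
tool_pos: [0.5409, 0.1858, 0.0439]
tcp_rot: [2.36, 2.073, 0.002]
force: [-9.6, -3.8, 30.8]
opening: 0.0
finger_force: 15.5
```

>>> arm_command(steps=[[0,0,-0.3,0],[-0.4,0,-0.6,0],[-0.9,0,-0.7,0],[-1,0,-0.7,0],[-1,0,-0.7,0]])

```text
time: 19.38
tool_pos: [0.5256, 0.0665, 0.1234]
tcp_rot: [-2.362, -2.07, -0.001]
force: [0.2, 0.4, 0.3]
opening: -0.0002
finger_force: 0.0
```

```bash
python3 - <<'E'
from h import *
from scipy.optimize import least_squares
T=lambda u,v:(310+u/3.2-.5,190+v/3.2-.5);U=lambda u,v:(200+u/2.6-.5,220+(v-310)/2.6-.5)
Q=[('top',(-.13,-.02,.03),T(248,203)),('top',(-.13,.02,.03),T(256,240)),('top',(0,-.02,.005),T(118,228)),('top',(0,.02,.005),T(124,265)),
('side',(-.13,.02,.03),U(53,470)),('side',(-.13,-.02,.03),U(87,462)),('side',(0,.02,.005),U(34,406)),('side',(0,-.02,.005),U(70,402))]
def w(p,P): c,s=np.cos(p[2]),np.sin(p[2]);return [p[0]+c*P[0]-s*P[1],p[1]+s*P[0]+c*P[1],P[2]]
f=lambda p:np.concatenate([proj(c,w(p,P))-v for c,P,v in Q])
p=least_squares(f,[.45,-.245,1.8],loss='soft_l1').x;h=w(p,(-.11,0,0))
s=r.get_state();M=R.from_rotvec(s['tcp_rot']).as_matrix()
print(p,np.degrees(p[2]),'heel',h,f(p).round(1).tolist());print(s['time'],s['tool_pos'],np.degrees(np.arctan2(M[1,0],M[0,0])),totool([h[0],h[1],.1]))
E
```

```text
[ 0.44932956 -0.24289377  1.80686461] 103.52571656883605 heel [np.float64(0.47505655247056244), np.float64(-0.34984292411243745), 0] [0.0, -0.6, 0.4, 0.3, -0.8, -0.3, 0.1, 0.4, -1.3, 1.0, 1.8, 1.3, -0.5, -1.0, 0.3, -1.8]
19.375 [0.5255621  0.06649464 0.12340102] 82.45262216805814 [-3.49481496  0.03849776  0.19298559]
```

>>> arm_command(steps=[[-0.5,0,0,0],[-1,0,0,0],[-1,0,0,0]], gripper=-1)

```text
time: 19.75
tool_pos: [0.5101, -0.054, 0.1227]
tcp_rot: [-2.364, -2.068, 0.002]
force: [0.9, -0.1, 1.1]
opening: 0.0546
finger_force: 0.0
```

>>> arm_command(steps=[[-0.5,0,0,0],[-1,0,0,0],[-1,0,0,0]])

```text
time: 20.12
tool_pos: [0.4956, -0.1728, 0.1229]
tcp_rot: [2.364, 2.069, 0.0]
force: [0.0, 0.9, 0.1]
opening: 0.0857
finger_force: 0.0
```

>>> arm_command(steps=[[-0.5,0,0,0],[-0.9,0,0,0],[-0.9,0.03,0.1,-0.1],[-0.9,0.03,0.1,-0.2],[-0.9,0.03,0.1,-0.234],[-0.9,0.03,0.1,-0.234]])

```text
time: 20.88
tool_pos: [0.4854, -0.2759, 0.1108]
tcp_rot: [-1.939, -2.47, -0.002]
force: [-1.1, 0.5, -0.5]
opening: 0.0857
finger_force: 0.0
```

```bash
python3 - <<'E'
from h import *
s=r.get_state();M=R.from_rotvec(s['tcp_rot']).as_matrix()
print(s['time'],s['tool_pos'],np.degrees(np.arctan2(M[1,0],M[0,0])),s['joint_positions'],totool([.475,-.349,-.0275]))
E
```

```text
20.875 [ 0.48544548 -0.27594198  0.11083872] 103.73745580479202 [-5.93385058e-01  3.64267273e-01  1.65868734e+00  1.30621151e-03
  1.12009597e+00 -8.33718833e-01] [-0.57288419 -0.22900644  1.15177895]
```

>>> arm_command(steps=[[-0.4,-0.2,0,0],[-0.57,-0.23,0.1,0],[-0.57,-0.23,0.4,0],[-0.57,-0.23,0.7,0],[-0.57,-0.23,0.95,0],[-0.57,-0.23,1,0]])

```text
time: 21.62
tool_pos: [0.4725, -0.349, -0.0112]
tcp_rot: [-1.938, -2.465, -0.001]
force: [-0.8, -1.0, 0.0]
opening: 0.0854
finger_force: 0.0
```

>>> arm_command(steps=[[0,0,0.08,0],[0,0,0.15,0],[0,0,0.15,0]])

```text
time: 22.0
tool_pos: [0.4737, -0.3514, -0.0265]
tcp_rot: [-1.942, -2.469, -0.0]
force: [0.2, -0.2, 0.7]
opening: 0.0854
finger_force: 0.0
```

>>> arm_command(steps=[[0,0,0,0],[0,0,0,0],[0,0,0,0],[0,0,0,0],[0,0,0,0]], gripper=1)

```text
time: 22.62
tool_pos: [0.4742, -0.3521, -0.0257]
tcp_rot: [1.941, 2.468, -0.0]
force: [-0.3, -0.7, 5.4]
opening: 0.0385
finger_force: 61.5
```

>>> arm_command(steps=[[0,0,-0.3,0],[0,0,-0.6,0],[0.3,0,-0.8,0],[0.8,0,-0.8,0.05],[1,0,-0.8,0.12],[1,0,-0.8,0.19],[1,0,-0.8,0.235],[1,0,-0.8,0.235]])

```text
time: 23.62
tool_pos: [0.4451, -0.2347, 0.0693]
tcp_rot: [-2.361, -2.072, 0.0]
force: [0.1, -0.2, 0.2]
opening: 0.0391
finger_force: 60.6
```

```bash
python3 - <<'E'
from h import *
s=r.get_state();M=R.from_rotvec(s['tcp_rot']).as_matrix()
print(s['time'],s['tool_pos'],np.degrees(np.arctan2(M[1,0],M[0,0])),s['opening'],totool([.5148,-.0248,-.0075]))
E
```

```text
23.625 [ 0.4450687  -0.23467309  0.06933541] 82.55223850256793 0.03907511510880849 [1.80937744 0.34980756 0.64049655]
```

>>> arm_command(steps=[[0.4,0.2,0,0],[0.9,0.35,0,0],[0.95,0.35,0,0],[0.95,0.35,0,0]])

```text
time: 24.12
tool_pos: [0.5014, -0.1271, 0.0692]
tcp_rot: [-2.359, -2.074, 0.002]
force: [-0.5, -0.3, 0.2]
opening: 0.0386
finger_force: 60.8
```

>>> arm_command(steps=[[0.4,0,0,0],[0.8,0,0.1,0],[0.86,0,0.3,0],[0.86,0,0.5,0],[0.86,0,0.56,0],[0.86,0,0.56,0]])

```text
time: 24.88
tool_pos: [0.5149, -0.0263, 0.0021]
tcp_rot: [-2.363, -2.069, 0.001]
force: [-0.4, 0.8, 0.0]
opening: 0.0388
finger_force: 60.8
```

```bash
python3 - <<'E'
from h import *
b=save('side','s7.png');a=save('top','t7.png');s=r.get_state();P=np.array(s['tool_pos']);M=R.from_rotvec(s['tcp_rot']).as_matrix()
print(s['time'],P,s['force'],np.degrees(np.arctan2(M[1,0],M[0,0])),totool([.5148,-.0248,-.0075]))
x0,y0=205,140
o1=cv2.resize(b[y0:y0+85,x0:x0+95,::-1],None,fx=5,fy=5,interpolation=cv2.INTER_CUBIC)
x0,y0=175,195
o2=cv2.resize(np.clip(a[y0:y0+85,x0:x0+120,::-1]*1.6,0,255).astype(np.uint8),None,fx=2.6,fy=2.6,interpolation=cv2.INTER_CUBIC)
o=np.zeros((425,475+o2.shape[1],3),np.uint8);o[:,:475]=o1;o[:o2.shape[0],475:]=o2
cv2.imwrite('pics/o6.png',o)
E
```

```text
24.975 [ 0.51598377 -0.02604115  0.00294413] [ 9.76695361e-01 -9.83260219e-02 -7.43402751e-04] 82.42782877428267 [ 0.00896123 -0.01124438  0.0870203 ]
```

View pics/o6.png

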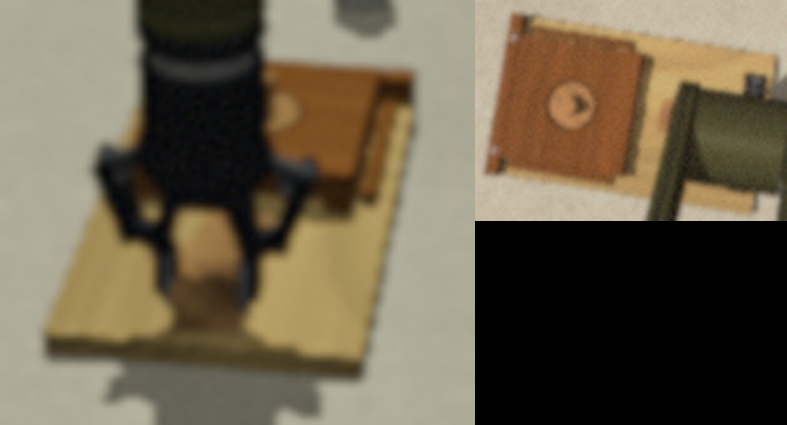

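The piece sits centred and flush in the recess (top inset (571,105)); the wedge is held over the base, centred, thin end towards the board, short of its edge. Laying it down.

>>> arm_command(steps=[[0,0,0.03,0],[0,0,0.05,0],[0,0,0.06,0],[0,0,0.06,0]])

```text
time: 25.48
tool_pos: [0.5153, -0.025, -0.0049]
tcp_rot: [-2.362, -2.071, 0.0]
force: [-0.1, -0.7, -0.8]
opening: 0.039
finger_force: 60.8
```

>>> arm_command(steps=[[0,0,0.01,0],[0,0,0.02,0],[0,0,0.02,0]])

```text
time: 25.85
tool_pos: [0.5153, -0.0251, -0.0074]
tcp_rot: [-2.362, -2.071, 0.0]
force: [0.1, 0.2, -0.9]
opening: 0.0388
finger_force: 60.8
```

>>> arm_command(steps=[[0,0,0.005,0],[0,0,0.01,0],[0,0,0.01,0]])

```text
time: 26.22
tool_pos: [0.5154, -0.0251, -0.0077]
tcp_rot: [2.362, 2.071, 0.001]
force: [-1.6, 0.5, 6.7]
opening: 0.0386
finger_force: 61.7
```

>>> arm_command(steps=[[0,0,0.005,0],[0,0,0.01,0],[0,0,0.01,0]])

```text
time: 26.6
tool_pos: [0.5154, -0.0251, -0.0077]
tcp_rot: [2.361, 2.071, 0.001]
force: [-4.6, 0.6, 17.5]
opening: 0.0389
finger_force: 63.0
```

>>> arm_command(steps=[[0.05,0,-0.008,0],[0.12,0,-0.008,0],[0.19,0,-0.008,0],[0.25,0,-0.008,0],[0.29,0,-0.008,0],[0.29,0,-0.008,0]])

```text
time: 27.35
tool_pos: [0.5214, 0.009, -0.0076]
tcp_rot: [2.359, 2.071, 0.002]
force: [-0.5, -2.4, 8.9]
opening: 0.039
finger_force: 61.8
```

>>> arm_command(steps=[[0.015,0,0,0],[0.03,0,0,0],[0.04,0,0,0],[0.04,0,0,0]])

```text
time: 27.85
tool_pos: [0.5219, 0.0131, -0.0076]
tcp_rot: [2.359, 2.071, 0.001]
force: [-1.1, -4.5, 9.5]
opening: 0.0385
finger_force: 61.9
```

>>> arm_command(steps=[[0.01,0,0,0],[0.02,0,0,0],[0.02,0,0,0]])

```text
time: 28.22
tool_pos: [0.5222, 0.0155, -0.0076]
tcp_rot: [2.359, 2.07, 0.001]
force: [-1.9, -5.6, 9.7]
opening: 0.0387
finger_force: 61.9
```

>>> arm_command(steps=[[0.01,0,0,0],[0.02,0,0,0],[0.02,0,0,0]])

```text
time: 28.6
tool_pos: [0.5225, 0.0179, -0.0077]
tcp_rot: [2.359, 2.07, 0.001]
force: [-0.9, -4.5, 8.3]
opening: 0.0389
finger_force: 61.9
```

>>> arm_command(steps=[[0.01,0,0,0],[0.02,0,0,0],[0.02,0,0,0]])

```text
time: 28.98
tool_pos: [0.5228, 0.0202, -0.0076]
tcp_rot: [2.359, 2.07, 0.001]
force: [-0.7, -5.9, 9.3]
opening: 0.0387
finger_force: 61.9
```

>>> arm_command(steps=[[0.015,0,-0.004,0],[0.03,0,-0.004,0],[0.04,0,-0.004,0],[0.04,0,-0.004,0]])

```text
time: 29.48
tool_pos: [0.5229, 0.0247, -0.0077]
tcp_rot: [2.359, 2.071, -0.001]
force: [-1.3, -7.7, 7.6]
opening: 0.0388
finger_force: 61.7
```

>>> arm_command(steps=[[0.015,0,0,0],[0.03,0,0,0],[0.04,0,0,0],[0.04,0,0,0]])

```text
time: 29.98
tool_pos: [0.5234, 0.029, -0.0077]
tcp_rot: [2.358, 2.071, -0.002]
force: [-1.0, -8.5, 6.6]
opening: 0.039
finger_force: 61.7
```

```bash
python3 - <<'E'
from h import *
b=save('side','s8.png');a=save('top','t8.png');s=r.get_state();print(s['time'],s['tool_pos'],s['force'],s['wrist_torque'])
x0,y0=220,145
A=cv2.imread('pics/s7.png')
o=np.hstack([cv2.resize(i[y0:y0+50,x0:x0+66],None,fx=6,fy=6,interpolation=cv2.INTER_CUBIC) for i in(A,b[:,:,::-1])])
x0,y0=175,195
T=np.hstack([cv2.resize(np.clip(i[y0:y0+85,x0:x0+120]*1.6,0,255).astype(np.uint8),(396,280),interpolation=cv2.INTER_CUBIC) for i in(cv2.imread('pics/t7.png'),a[:,:,::-1])])
cv2.imwrite('pics/o7.png',np.vstack([o,T]))
E
```

```text
30.075 [ 0.52342894  0.02894297 -0.00766153] [-1.45659213 -9.18382099  7.5704574 ] [-1.38205437  0.27069463  0.01840155]
```

View pics/o7.png

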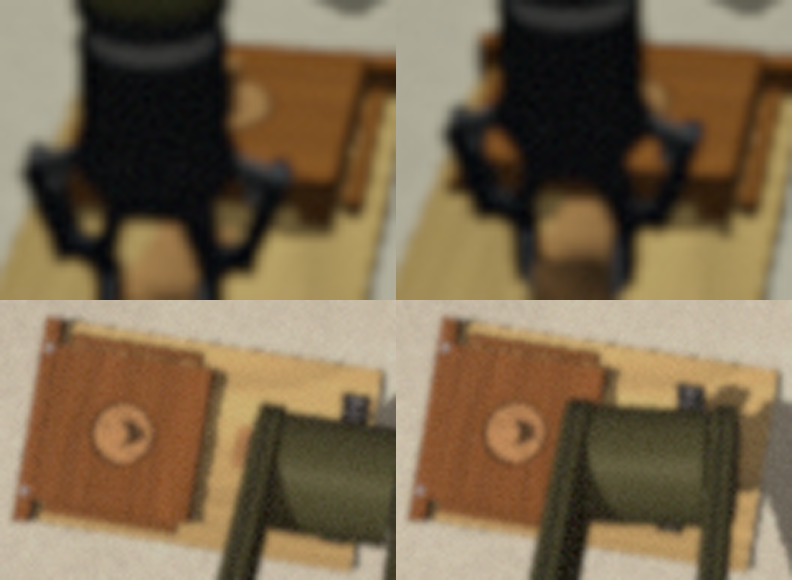

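Left: before; right: now. The wedge is under the board, the hand is clear of it (fingers at (540,280), board front edge at (720,180)); the push force rose at TCP y≈0.021–0.025, i.e. contact. I'll measure the rise subpixel at the board's visible front-right edge.

```bash
cat > lift.py <<'E'
from h import *
import sys
def edge(im,cols):
    "row of the board's top-front edge (bright->dark), subpixel, per column"
    g=cv2.GaussianBlur(im.astype(float).mean(2),(1,5),.8);out=[]
    for c in cols:
        e=proj('side',L(c));d=-np.diff(g[:,c]);r0=int(round(e[1]))-1;i=r0-4+np.argmax(d[r0-4:r0+5])
        a,b,cc=d[i-1],d[i],d[i+1];out.append(i+.5+.5*(a-cc)/(a-2*b+cc))
    return np.array(out)
A=np.array([.5424-.0095,.1124,.05]);D=np.array([.9917,-.1284,0])
def L(c):
    t=np.linspace(-.075,.075,301);q=[proj('side',A+D*x) for x in t];return A+D*t[np.argmin([abs(k[0]-c) for k in q])]
cols=list(range(266,275))
if __name__=='__main__':
    for f in('s1','s2','s3','s6','s7','s8')+tuple(sys.argv[1:]):
        e=edge(cv2.imread(f'pics/{f}.png'),cols);print(f,e.round(2).tolist(),np.median(e).round(2))
    p=proj('side',A+D*.06);print('px per mm lift',(proj('side',A+D*.06+[0,0,.001])-p)[1],'per mm slide',(proj('side',A+D*.06+[0,.001,0])-p)[1],p)
E
python3 lift.py
```

```text
s1 [174.05, 174.19, 174.3, 174.38, 174.36, 174.59, 174.63, 174.61, 174.59] 174.38Traceback (most recent call last):
  File "lift.py", line 16, in <module>
    e=edge(cv2.imread(f'pics/{f}.png'),cols);print(f,e.round(2).tolist(),np.median(e).round(2))
  File "lift.py", line 7, in edge
    e=proj('side',L(c));d=-np.diff(g[:,c]);r0=int(round(e[1]))-1;i=r0-4+np.argmax(d[r0-4:r0+5])
                  ~^^^
  File "lift.py", line 12, in L
    t=np.linspace(-.075,.075,301);q=[proj('side',A+D*x) for x in t];return A+D*t[np.argmin([abs(k[0]-c) for k in q])]
                                     ~~~~^^^^^^^^^^^^^^
  File "h.py", line 7, in proj
    c=r.camera_params(cam);T=np.linalg.inv(c['T']);p=T[:3,:3]@np.array(P)+T[:3,3]
ValueError: time passes only in moves, steps and waits
```

>>> arm_command(steps=[[0.015,0,0,0],[0.03,0,0,0],[0.035,0,0,0],[0.035,0,0,0]])

```text
time: 30.58
tool_pos: [0.5238, 0.033, -0.0077]
tcp_rot: [2.358, 2.071, -0.002]
force: [-0.4, -9.9, 7.8]
opening: 0.0388
finger_force: 61.7
```

```bash
python3 -c "
from h import *
save('side','s9.png');save('side','s9b.png');s=r.get_state();print(s['time'],s['tool_pos'],s['force'])"; python3 lift.py s9 s9b
```

```text
30.675 [ 0.52377692  0.032998   -0.00765157] [-0.32490252 -9.48806019  7.39703468]
s1 [174.05, 174.19, 174.3, 174.38, 174.36, 174.59, 174.63, 174.61, 174.59] 174.38Traceback (most recent call last):
  File "lift.py", line 16, in <module>
    e=edge(cv2.imread(f'pics/{f}.png'),cols);print(f,e.round(2).tolist(),np.median(e).round(2))
  File "lift.py", line 7, in edge
    e=proj('side',L(c));d=-np.diff(g[:,c]);r0=int(round(e[1]))-1;i=r0-4+np.argmax(d[r0-4:r0+5])
                  ~^^^
  File "lift.py", line 12, in L
    t=np.linspace(-.075,.075,301);q=[proj('side',A+D*x) for x in t];return A+D*t[np.argmin([abs(k[0]-c) for k in q])]
                                     ~~~~^^^^^^^^^^^^^^
  File "h.py", line 7, in proj
    c=r.camera_params(cam);T=np.linalg.inv(c['T']);p=T[:3,:3]@np.array(P)+T[:3,3]
ValueError: time passes only in moves, steps and waits
```

```bash
cat > lift.py <<'E'
from h import *
import sys
def edge(im,cols):
    g=cv2.GaussianBlur(im.astype(float).mean(2),(1,5),.8);out=[]
    for c in cols:
        d=-np.diff(g[:,c]);i=169+np.argmax(d[169:177]);a,b,e=d[i-1:i+2];out.append(i+.5+.5*(a-e)/(a-2*b+e))
    return np.array(out)
E
python3 - <<'E'
from lift import *
for f in('s1','s2','s3','s5','s6','s7','s8','s9','s9b'):
    e=edge(cv2.imread(f'pics/{f}.png'),range(268,276));print(f,e.round(2).tolist(),e.mean().round(2))
P=np.array([.595,.1045,.05]);p=proj('side',P);print(p,(proj('side',P+[0,0,.001])-p)[1],(proj('side',P+[0,.001,0])-p)[1])
E
```

```text
s1 [174.3, 174.38, 174.36, 174.59, 174.63, 174.61, 174.59, 174.23] 174.46
s2 [172.41, 173.03, 172.67, 173.66, 173.51, 173.9, 175.02, 174.42] 173.58
s3 [174.16, 175.35, 170.58, 171.81, 166.98, 169.27, 169.54, 170.0] 170.96
s5 [173.53, 173.49, 174.67, 174.18, 175.01, 176.42, 175.93, 176.18] 174.93
s6 [174.6, 174.9, 175.13, 175.1, 175.08, 175.1, 169.2, 169.32] 173.55
s7 [174.42, 174.28, 174.34, 174.42, 174.57, 174.68, 174.6, 174.25] 174.45
s8 [171.11, 173.87, 173.84, 173.78, 173.7, 173.81, 173.75, 173.53] 173.42
s9 [173.69, 173.6, 173.57, 173.48, 173.43, 173.51, 173.57, 173.4] 173.53
s9b [173.47, 173.71, 173.59, 173.5, 173.48, 173.54, 173.58, 173.4] 173.53
[272.08661693 173.97945115] -0.2598669301321195 -0.1572148859855247
```

```bash
python3 - <<'E'
from lift import *
save('top','t9.png')
# open-end edge in the top view: board (dark red) -> shadow(darker) ; rows 213..224 ; use red channel
def sh(a,b,x0,x1,y0,y1):
    A,B=[cv2.GaussianBlur(cv2.imread(f'pics/{f}.png').astype(np.float32).mean(2),(3,3),.7)[y0:y1,x0:x1] for f in(a,b)]
    (dx,dy),q=cv2.phaseCorrelate(np.ascontiguousarray(A),np.ascontiguousarray(B),cv2.createHanningWindow((x1-x0,y1-y0),cv2.CV_32F));return round(dx,3),round(dy,3),round(q,2)
for n,w in dict(piece=(194,228,220,252),stopside=(178,196,215,262),edge=(228,246,212,222),basefix=(178,200,196,214),all=(182,226,204,262)).items():
    print(n,[sh(a,b,*w) for a,b in(('t1','t7'),('t7','t8'),('t7','t9'),('t8','t9'))])
x='side';
for n,w in dict(stop=(276,292,150,166),boardtop=(258,278,158,172)).items(): print(n,[sh(a,b,*w) for a,b in(('s7','s8'),('s8','s9'),('s7','s9'))])
E
```

```text
piece [(-2.093, 0.08, 0.39), (-1.19, -0.395, 0.91), (-1.164, -0.129, 1.06), (-0.083, 0.105, 0.99)]
stopside [(-0.433, -0.078, 1.11), (-0.021, 0.031, 1.09), (0.093, 0.218, 1.01), (-0.011, 0.158, 0.91)]
edge [(-0.057, 0.078, 1.01), (-0.111, -0.166, 0.91), (0.005, 0.016, 0.9), (0.164, -0.04, 0.99)]
basefix [(0.025, -0.049, 1.04), (0.155, 0.097, 0.95), (0.162, 0.266, 1.04), (-0.317, 0.105, 1.02)]
all [(-1.84, -0.291, 0.47), (-0.599, -0.225, 1.03), (-0.487, -0.203, 1.04), (0.529, -0.055, 1.04)]
stop [(-0.094, -0.008, 0.96), (0.136, 0.056, 0.97), (0.082, 0.033, 0.97)]
boardtop [(0.346, 0.802, 0.73), (0.182, 0.203, 1.01), (0.46, 1.056, 0.61)]
```

```bash
python3 - <<'E'
from lift import *
for f in('t7','t8','t9'):
    t=cv2.imread(f'pics/{f}.png').astype(float)
    R_=t[:,:,2]; g=t.mean(2)
    print(f,'piece L/R',g[231:240,196:226].mean(0).round().astype(int).tolist())
    # slanted edge: straighten using slope of base (dx/dy) and average rows
    sl=(179.3-189.5)/(261.5-200.5)
    for nm,rows,c0,c1 in(('open',range(214,222),232,250),('stopgap',range(212,250),178,196)):
        pr=np.mean([np.interp(np.arange(c0,c1,.5)+sl*(y-rows[0]),np.arange(560),g[y]) for y in rows],0);print(nm,pr.round().astype(int).tolist())
E
```

```text
t7 piece L/R [53, 52, 52, 54, 54, 53, 50, 56, 72, 80, 82, 83, 84, 85, 83, 80, 72, 63, 54, 53, 60, 66, 71, 70, 63, 54, 51, 53, 55, 55]
open [59, 58, 58, 58, 58, 57, 56, 57, 59, 60, 61, 61, 59, 58, 57, 54, 54, 55, 58, 61, 63, 65, 69, 74, 80, 86, 90, 92, 94, 94, 94, 94, 94, 94, 95, 95]
stopgap [115, 115, 115, 115, 115, 115, 115, 115, 115, 115, 114, 114, 114, 112, 108, 102, 94, 84, 74, 66, 61, 58, 56, 55, 54, 53, 52, 51, 52, 53, 54, 54, 54, 54, 54, 55]
t8 piece L/R [52, 53, 54, 55, 54, 51, 59, 73, 81, 83, 84, 84, 84, 84, 80, 72, 60, 53, 55, 61, 68, 74, 72, 63, 54, 52, 53, 50, 44, 39]
open [59, 59, 60, 59, 59, 58, 58, 59, 59, 58, 57, 55, 53, 51, 50, 52, 56, 59, 63, 67, 72, 78, 85, 89, 92, 94, 95, 95, 96, 96, 95, 95, 94, 95, 95, 95]
stopgap [116, 116, 116, 116, 116, 116, 116, 116, 116, 116, 116, 115, 114, 113, 109, 103, 95, 85, 75, 67, 61, 59, 57, 56, 56, 56, 56, 56, 56, 55, 55, 55, 55, 55, 56, 56]
t9 piece L/R [52, 53, 53, 55, 53, 52, 59, 73, 82, 84, 85, 85, 86, 85, 79, 71, 59, 52, 56, 61, 68, 75, 71, 61, 52, 48, 43, 39, 34, 33]
open [59, 59, 59, 59, 59, 58, 58, 58, 57, 57, 56, 53, 50, 49, 50, 53, 56, 59, 62, 65, 70, 75, 82, 88, 92, 94, 95, 95, 95, 95, 95, 95, 95, 95, 96, 96]
stopgap [116, 116, 116, 116, 116, 116, 116, 116, 116, 116, 115, 115, 115, 113, 109, 103, 95, 85, 75, 67, 62, 59, 57, 56, 56, 56, 56, 56, 56, 55, 55, 55, 55, 55, 55, 56]
```

The board slid about 2.6 mm to the stop first, and so far is up about 2.5 mm. Push some 9 mm more.

>>> arm_command(steps=[[0.015,0,0,0],[0.03,0,0,0],[0.045,0,0,0],[0.06,0,0,0],[0.075,0,0,0],[0.075,0,0,0],[0.075,0,0,0]])

```text
time: 31.6
tool_pos: [0.5248, 0.042, -0.0076]
tcp_rot: [2.359, 2.071, -0.002]
force: [-0.2, -9.1, 7.5]
opening: 0.0385
finger_force: 61.8
```

```bash
python3 - <<'E'
from lift import *
save('side','s10.png');save('side','s10b.png');save('top','t10.png')
s=r.get_state();print(s['time'],s['tool_pos'],s['force'])
for f in('s7','s9','s9b','s10','s10b'):
    e=edge(cv2.imread(f'pics/{f}.png'),range(269,275));print(f,e.round(2).tolist(),e.mean().round(2))
# bottom of batten: right batten front face column profile
for f in('s7','s9','s10'):
    g=cv2.imread(f'pics/{f}.png').astype(float).mean(2);print([int(x) for x in g[168:190,270:274].mean(1)])
t=cv2.imread('pics/t10.png').astype(float).mean(2);print(t[231:240,196:226].mean(0).round().astype(int).tolist())
E
```

```text
31.75 [ 0.52477464  0.04202491 -0.00766531] [-2.00553614 -9.51413675  6.98057944]
s7 [174.28, 174.34, 174.42, 174.57, 174.68, 174.6] 174.48
s9 [173.6, 173.57, 173.48, 173.43, 173.51, 173.57] 173.53
s9b [173.71, 173.59, 173.5, 173.48, 173.54, 173.58] 173.57
s10 [172.79, 172.8, 172.73, 172.68, 172.78, 172.74] 172.75
s10b [172.76, 172.79, 172.7, 172.7, 172.67, 172.73] 172.73
[79, 80, 81, 83, 83, 79, 66, 44, 30, 29, 30, 29, 32, 36, 51, 74, 104, 128, 135, 135, 134, 135]
[68, 70, 74, 78, 76, 64, 42, 29, 29, 30, 31, 35, 39, 53, 72, 95, 118, 131, 133, 133, 133, 133]
[67, 72, 78, 79, 71, 49, 32, 29, 30, 31, 33, 37, 46, 61, 72, 83, 107, 127, 133, 133, 133, 133]
[52, 53, 54, 54, 53, 52, 62, 75, 82, 84, 85, 85, 85, 83, 78, 68, 57, 53, 57, 62, 66, 64, 52, 41, 34, 34, 33, 35, 32, 27]
```

```bash
python3 -c "
from station import r
print(r.job_done())"
```

```text
the job is handed in; nothing more can be done
None
```

I pressed the round piece into its recess until it was flush, then pushed the wedge under the board's open end and handed the job in with the wedge still gripped. I estimate that end has risen about 4.5–5 mm, measured mainly at its one visible corner, so I did not check the two corners separately; the result hasn't been reported back.

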